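Unlock the box-wrapping turntable and turn the former to the stop bar

ROBOT

A 7-joint arm with a two-finger parallel gripper is mounted at the origin on the work surface. World frame = base frame: x ahead of the robot, y to its left, z up, the work surface at z = 0. Lengths are in m, angles in rad, forces in N, time in s.
With the tool pointing down it reaches from about 0.425 to 1.025 m from the base axis. Payload 9.4 kg.
Tool frame: the origin (TCP) lies at the very end of the fingers, on their centre line; the grasp point (between the pads) lies 19 mm behind it; z points along the fingers, y is the line along which they close (so a half turn about z gives the same grasp; the last joint's range is limited). The gripper opens to 93 mm and grips with 3 to 60 N. Pads are 15 mm wide; open, the fingers measure 128 mm over their backs; the gripper's body (75 mm by 188 mm) begins 65 mm behind the grasp point.
Start: joints at [1.056, 0.599, -0.003, 1.599, 0.002, 0.943, -0.08], TCP at [0.307, -0.657, 0.219] pointing down, gripper open.
Joint ranges: [-2.57, 2.57], [-0.35, 1.97], [-1.29, 1.29], [0.11, 2.56], [-1.05, 4.19], [0.11, 1.86], [-2.63, 2.63]. Speed limits (rad/s): [2.22, 2.22, 3.01, 3.01, 3.14, 3.14, 3.14].

INTERFACE

Orientations are given as [roll, pitch, yaw] about the fixed x, y, z axes, in that order (R = Rz(yaw) Ry(pitch) Rx(roll)).
In Python, from plant import * gives the robot as it stands.
- The arm moves only by the tool jog_arm, never from a script. Its argument "deltas" is a list of rows, each an object with "xyz": the shift along the tool's x, y, z each as a share of 1 m, from -1 to 1, a list of three; "spin": the turn about the tool's z as a share of 2 rad, from -1 to 1; "fingers": the opening, from 0 (shut) to 1 (fully open). In form: [{"xyz": [tx, ty, tz], "spin": spin, "fingers": fingers}, ...]. A call has 1 to 12 rows; each row shifts and turns the commanded pose from where the row before left it, along the tool's axes as they then stand; what a row does not reach is not made up. A row lasts 1/8 s, in which the tool goes at most 62.5 mm and 10.7 degrees, less where a joint would pass 70% of its speed; a pose out of reach is approached as far as the arm can. A call with a number of a shift or a turn outside -1 to 1 is refused whole. A call with a gripper value outside its range is refused whole. The fingers move at their own pace and stop on an object; "force" is the grip in N (left out, the last holds). Time passes only in rows, so rows that do not move let the fingers close. It gives the time, the measured TCP pose, the force, the opening and the grip force at its end, in the units of the state.
- observe(): the state, without advancing time (a new reading comes with each control period).
- get_image(name): name is "side" or "top" or "wrist"; returns a dict with "img" (400x640x3 uint8, red, green, blue), "camera_matrix" (3x3 intrinsics, pixels), "cam_to_world" (4x4, takes a point from camera to world coordinates). Camera axes: x right, y up, looking along -z (the intrinsics and any distortion apply to the point x, -y, -z); pixel columns grow to the right and rows downward; lengths in m; the calibration is good to about 2 mm. A picture is of the moment at which its call begins. There is no depth.
- sign_off(): hands the job in; it is judged then, once.
Trained networks look in a picture, given as the dict that the camera call returned (one of the last four; its "shot" number tells which), for a name from the list of things; names that differ only in an ending like _2 or _b are one class to them, and where a whole thing is asked for, a point or a joint stands for the part that bears it (a point fixed in the world has none). Each returns a list of dicts, best first, with "score" (0 to 1); they miss things now and then, are a little off and sometimes report something else, mostly with a low value. They report only what shows in the picture. A call takes as long as a camera call.
- find_in(query, picture): "pixel" ([row, column] in pixels, amid what is visible of it).
- regions_of(query, picture): "pixels" (400x640 bool, what is visible of it) and "pixel" ([row, column] in pixels, amid what is visible of it).
- place_of(query, picture): "pixel" ([row, column] in pixels: a listed point, or the origin of a listed thing).
The state is a dict: "time": time; "joint_pos": joint angles; "qd": joint speeds; "effort": joint torques, N m; "eef_pos": TCP position; "ee_rot": TCP orientation; "contact_force": force on the tool from outside, world axes, zero at the start; "moment": the same for the moment, N m; "finger_gap": finger opening in m; "gripper_force": force on a finger pad.
Only numpy, scipy, OpenCV 4.12 (cv2) and the standard library are available. Lean on these libraries where they do the work, as an engineer would, in place of code of your own. Each camera call takes 0.05 s, during which the arm holds its last target. There are 200 camera calls.

TASK

Free the turntable of the box-wrapping jig: draw its lock pin back out of the bore and lay the pin's arm right down into the side notch of the guide, so that the pin stays parked. Then turn the table by its wooden peg until the end of the wooden block is square against the stop bar, leaving the pin parked and the other things on the bench where they are.

Things in the scene. Friction and masses are not known exactly. Their poses are not given: they have to be found in the camera images.
- jig: The jig, fixed to the bench: grey base plate 235 x 200 mm, 12 mm thick, with a tongue towards its -y that carries the lock pin's guide. Origin on the bench, on the turntable's vertical axis; z up. The lock pin's axis runs along the jig's y at x = 0, 40 mm above the bench; the pin is drawn back towards -y, away from the turntable.
- guide (a point): Where the pin's arm stands at home, in the slot (12.6 mm wide, along the jig's y) between the lips of two steel cheeks; height of the lip tops, 62 mm. Lips reach 30 mm each side. One cheek has a notch 15 mm wide, open down to 36 mm, to lay the arm over sideways. It meets the arm after 38 to 58 mm of draw (stop at 72), adjusted at random: see it or feel for it. End frames keep the pin in.
- plain_cheek: The cheek without a notch: steel side plate 102 mm long, 50 mm high, on one side of the pin (jig x = +18 or -18 mm, either may be). The notch is in the cheek on the other side. Its place along the guide says nothing about the notch's.
- pin: Steel lock pin in the guide: 15 mm thick, 108 mm long along its own y; a plain 10 mm round arm along its own z, its end 78 mm from the pin's axis. Pushed low on the arm it slides easily; high up it binds. Origin on the axis at the arm; nose 48 mm ahead (+y). Home: origin at jig (0, -120, 40) mm, arm upright, nose 18 mm deep in the bore, locking the table. Parked: arm about 10 degrees above level.
- table_top (a joint): Turn of the turntable about the vertical, counter-clockwise from above, rad: 0 locked at the start, 1.57 with the end of the block flat on the stop bar. Aluminium disc of 184 mm, its top 24 mm above the bench; two steel bore blocks on its rim reach 56 mm; the plywood block on it is 85 x 75 mm, its top 88 mm above the bench. Stiff: about 2 N at the peg.
- peg (a point): Top centre of the upright dark wooden peg by which the table is turned: 18 mm thick, 32 mm tall, on top of the block, 120 mm above the bench, 54 mm from the table's axis (at jig x = -50, y = -20 mm when the joint reads 0).
- stop_bar (a point): Middle of the steel stop bar's contact face, which faces the jig's -x: 47 mm wide, 24 mm tall, 74 mm above the bench, on a grey post behind it.
- tape: Roll of clear tape lying flat, 84 mm across, 24 mm high; leave alone. Origin under its centre.
- stapler: Black and steel stapler, 135 mm long, 52 mm high; leave alone. Origin under its centre.
- hole_punch: Blue hole punch, 105 x 120 mm, 63 mm high; leave alone. Origin under its centre.
- glue: Green glue bottle, 56 mm across, 150 mm high; leave alone. Origin under its centre.
- marker: Black marker, 16 mm thick, 130 mm long; leave alone.
- screwdriver: Screwdriver lying on the bench; leave alone.
- clip_tray: Small cardboard tray 100 x 140 mm, 35 mm high; leave alone. Origin under its centre.

How it is judged:
By the outcome, as a careful person would: the job done as asked, in the order asked, and still so for the second after the job is handed in, with the robot touching nothing.
It also fails if it takes over 61 s, if anything falls off the work surface, if the arm or the gripper's body presses on something with over 40 N, if the wrist force passes 120 N, or if a joint passes its speed limit or range.

## Working session

There is one attempt and no reset: what is moved stays moved. The work goes in short steps, Python scripts to look and compute and a tool call to move; the robot and the scene stay as the last step left them, time stands still between calls to the robot, and variables do not carry over. Pictures are saved under pics/ and viewed, at most 10 in all, crops included, and the job is handed in when it is done.

Besides the shell and the picture viewer there is one more tool, called as name([rows], argument=value, ...), one row to a line, values as JSON. jog_arm: Moves the arm, as the interface text tells. Its arguments: {"type":"object","properties":{"deltas":{"type":"array"},"force":{"type":"number"}},"required":["deltas"]}

```bash
mkdir -p pics; ls; cat > h.py <<'E'
import numpy as np, cv2
from plant import *
def ray(p,px):
    K=p["camera_matrix"];T=np.array(p["cam_to_world"])
    r,c=px
    d=np.linalg.inv(K)@np.array([c,r,1.]);d=np.array([d[0],-d[1],-d[2]])
    return T[:3,3],T[:3,:3]@d
def atz(p,px,z):
    o,d=ray(p,px);return o+d*(z-o[2])/d[2]
def proj(p,X):
    T=np.array(p["cam_to_world"]);q=T[:3,:3].T@(np.asarray(X)-T[:3,3]);q=np.array([q[0],-q[1],-q[2]])
    u=p["camera_matrix"]@q;return u[:2]/u[2]
def tri(a,b):
    A=[];B=[]
    for o,d in (a,b):
        d=d/np.linalg.norm(d);P=np.eye(3)-np.outer(d,d);A.append(P);B.append(P@o)
    x=np.linalg.lstsq(np.vstack(A),np.hstack(B),rcond=None)[0]
    return x
def save(p,n,crop=None,s=1):
    im=p["img"][...,::-1]
    if crop: im=im[crop[0]:crop[1],crop[2]:crop[3]]
    cv2.imwrite("pics/"+n,cv2.resize(im,None,fx=s,fy=s,interpolation=cv2.INTER_CUBIC))
E
python3 - <<'E'
from h import *
t=get_image("top");s=get_image("side")
save(t,"top.png");save(s,"side.png")
np.set_printoptions(precision=4,suppress=True)
for n,z in dict(jig=0,guide=.062,plain_cheek=None,pin=.04,peg=.12,stop_bar=.074,table_top=None,tape=0,stapler=0,hole_punch=0,glue=0,clip_tray=0,marker=0.008,screwdriver=.01).items():
    a=place_of(n,t) if n not in("table_top","marker","screwdriver") else find_in(n,t)
    b=place_of(n,s) if n not in("table_top","marker","screwdriver") else find_in(n,s)
    print(n,[(np.round(x["pixel"]),round(x["score"],2)) for x in a[:2]],[(np.round(x["pixel"]),round(x["score"],2)) for x in b[:2]], atz(t,a[0]["pixel"],z or 0) if a else '', atz(s,b[0]["pixel"],z or 0) if b else '', tri(ray(t,a[0]["pixel"]),ray(s,b[0]["pixel"])) if a and b else '')
print(t["cam_to_world"],s["cam_to_world"]);print(observe())
E
```

```text
pics
jig [(array([209., 311.]), 0.91)] [(array([237., 316.]), 0.96)] [0.5811 0.0342 0.    ] [0.5719 0.0385 0.    ] [ 0.5789  0.0331 -0.0114]
guide [(array([202., 354.]), 0.71)] [(array([185., 329.]), 0.86)] [ 0.5992 -0.0771  0.062 ] [ 0.6045 -0.0936  0.062 ] [ 0.5966 -0.0763  0.0828]
plain_cheek [(array([227., 316.]), 0.61), (array([210., 368.]), 0.56)] [(array([191., 341.]), 0.51)] [0.5338 0.0203 0.    ] [ 0.5858 -0.1376  0.    ] [0.5239 0.0135 0.1852]
pin [(array([205., 354.]), 0.62), (array([274., 470.]), 0.23)] [(array([190., 327.]), 0.45)] [ 0.5924 -0.0781  0.04  ] [ 0.6076 -0.0905  0.04  ] [ 0.5946 -0.0749  0.0622]
peg [(array([229., 317.]), 0.88)] [(array([176., 295.]), 0.73)] [0.5269 0.0157 0.12  ] [ 0.6721 -0.0318  0.12  ] [0.5637 0.0399 0.244 ]
stop_bar [(array([178., 320.]), 0.71)] [(array([203., 296.]), 0.55)] [0.6566 0.0129 0.074 ] [0.6438 0.0155 0.074 ] [0.6534 0.0107 0.0639]
table_top [(array([209., 303.]), 0.68)] [(array([232., 316.]), 0.85)] [0.5804 0.0556 0.    ] [0.5786 0.024  0.    ] [0.5715 0.0504 0.0388]
tape [(array([272., 316.]), 0.66)] [(array([256., 377.]), 
[... 1115 characters left out ...]
325]
 [ 0.      0.      0.      1.    ]] [[-0.8723  0.358  -0.333   0.2814]
 [-0.4885 -0.6652  0.5646  0.5113]
 [-0.0194  0.6552  0.7552  0.8123]
 [ 0.      0.      0.      1.    ]]
{'time': 1.5, 'joint_pos': array([ 1.0563,  0.5993, -0.0025,  1.5994,  0.0019,  0.9429, -0.0798]), 'qd': array([-0.0013, -0.0009, -0.001 ,  0.0002,  0.    , -0.0006,  0.0002]), 'effort': array([  0.0007, -76.482 ,   1.4964, -25.2706,  -0.0524,   0.0105,
         0.    ]), 'eef_pos': array([ 0.3073, -0.6566,  0.2186]), 'ee_rot': array([3.1416, 0.0001, 0.4378]), 'contact_force': array([-0.1519,  0.4943,  0.9557]), 'moment': array([-0.0226, -0.0028,  0.0061]), 'gripper_force': 0.0, 'finger_gap': 0.09290509156767772}
```

```bash
python3 - <<'E'
from h import *
t=cv2.imread("pics/top.png");s=cv2.imread("pics/side.png")
f=lambda im,a,b,c,d,k:cv2.resize(im[a:b,c:d],None,fx=k,fy=k,interpolation=cv2.INTER_CUBIC)
cv2.imwrite("pics/topc.png",f(t,140,290,240,440,4)) 
cv2.imwrite("pics/sidec.png",f(s,130,280,230,430,4))
E
```

```text
(no output)
```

View pics/topc.png

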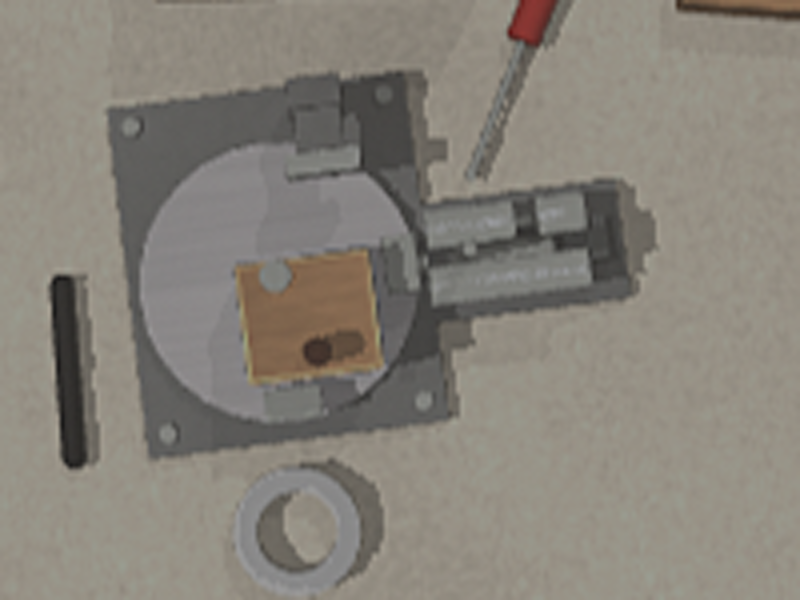

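View pics/sidec.png

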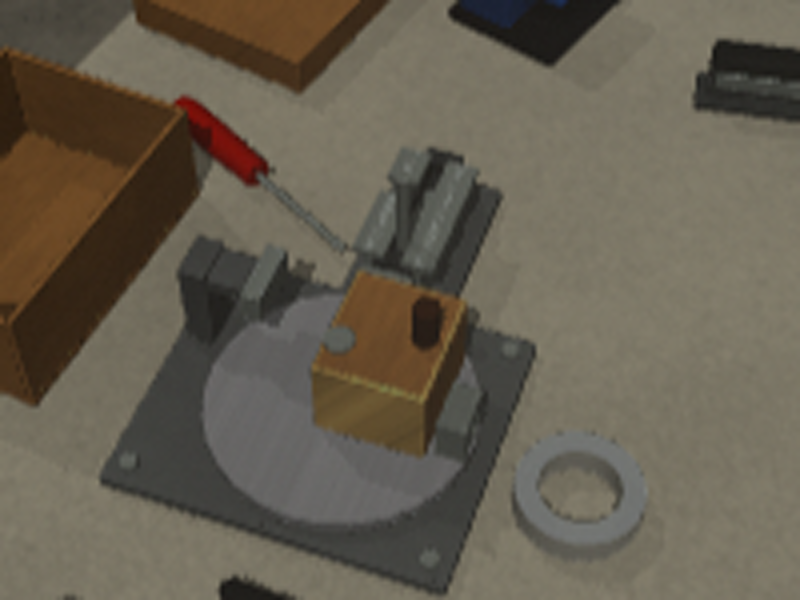

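Top crop: jig with the guide towards world -y. The +x cheek (upper) has a notch gap at about crop (526,215), i.e. pixel row 194, col 371.5. The pin's arm tip is at crop (469,249). The side crop shows the upright arm tip at (408,160) and the peg top at (428,303).

```bash
cat >> h.py <<'E'
np.set_printoptions(precision=4,suppress=True)
def J(P,X): 
    c,s=np.cos(P[2]),np.sin(P[2]);X=np.asarray(X)
    return np.array([P[0]+c*X[0]-s*X[1],P[1]+s*X[0]+c*X[1],X[2]])
def inv(P,W):
    c,s=np.cos(P[2]),np.sin(P[2]);d=np.asarray(W)[:2]-P[:2]
    return np.array([c*d[0]+s*d[1],-s*d[0]+c*d[1]])
E
python3 - <<'E'
from h import *
from scipy.optimize import least_squares
t=get_image("top");s=get_image("side")
tp=lambda x,y:np.array([240+x/4-.4,140+y/4-.4]); sp=lambda x,y:np.array([230+x/4-.4,130+y/4-.4])
C=[(t,tp(108,107),1,1),(t,tp(412,72),1,-1),(t,tp(457,415),-1,-1),(t,tp(150,458),-1,1),(s,sp(102,480),1,1),(s,sp(445,590),-1,1),(s,sp(535,347),-1,-1)]
Q=[(t,tp(318,351),(-.05,-.02,.12)),(s,sp(428,303),(-.05,-.02,.12)),(t,tp(469,249),(0,-.12,.118)),(s,sp(408,157),(0,-.12,.118)),(t,tp(278,282),(0,0,.024))]
def res(v):
    r=[proj(c,J(v,(v[3]+a*.1175,v[4]+b*.1,.012)))-u for c,u,a,b in C]+[proj(c,J(v,X))-u for c,u,X in Q]
    return np.concatenate(r)
r=least_squares(res,[.57,.03,0.1,0,0],loss="soft_l1");P=r.x;print(P);print(res(P).reshape(-1,2))
np.save("P.npy",P[:3])
n=atz(t,tp(526,215)[::-1],.062);print("notch jig",inv(P,n))
for u in [(515,222),(537,220),(515,205),(535,200)]: print(inv(P,atz(t,tp(*u)[::-1],.062)))
print("arm world",J(P,(0,-.12,.118)),"peg",J(P,(-.05,-.02,.12)))
print("driver tip",inv(P,atz(t,tp(472,178)[::-1],.006)))
for c,k in((t,"top"),(s,"side")):
  for n,X in dict(arm=(0,-.12,.118),armlip=(0,-.12,.062)).items(): print(k,n,proj(c,J(P,X)))
E
```

```text
[ 0.577   0.0367  0.1495  0.0128 -0.0007]
[[ 0.5635  0.6949]
 [-1.2194 -0.1929]
 [-0.7012  1.7177]
 [ 0.708   0.7232]
 [-1.7109 -0.9012]
 [-0.6314 -0.0288]
 [-0.0258 -1.1055]
 [ 0.5178  0.4743]
 [-1.09    1.4052]
 [ 1.1006  0.1486]
 [-1.7467  5.5303]
 [ 0.9338  0.2297]]
notch jig [ 0.0208 -0.1606]
[ 0.0173 -0.1531]
[ 0.0168 -0.1671]
[ 0.0281 -0.1545]
[ 0.0296 -0.1676]
arm world [ 0.5949 -0.082   0.118 ] peg [0.5306 0.0095 0.12  ]
driver tip [ 0.0542 -0.1345]
top arm [357.9506 201.9986]
top armlip [356.3744 203.5058]
side arm [329.8533 174.3803]
side armlip [329.7724 188.5811]
```

jog_arm([
  {"xyz": [0,0,0],"spin": 0.072,"fingers": 1},
  {"xyz": [0,0,0],"spin": 0.072,"fingers": 1},
  {"xyz": [0.037,-0.05,0],"spin": 0,"fingers": 0.5},
  {"xyz": [0.037,-0.05,0],"spin": 0,"fingers": 0.5},
  {"xyz": [0.037,-0.05,0],"spin": 0,"fingers": 0.5},
  {"xyz": [0.037,-0.05,0],"spin": 0,"fingers": 0.5},
  {"xyz": [0.037,-0.05,0],"spin": 0,"fingers": 0.5},
  {"xyz": [0.037,-0.05,0],"spin": 0,"fingers": 0.5},
  {"xyz": [0.037,-0.05,0],"spin": 0,"fingers": 0.5},
  {"xyz": [0.037,-0.05,0],"spin": 0,"fingers": 0.5},
  {"xyz": [0.037,-0.05,0],"spin": 0,"fingers": 0.5},
  {"xyz": [0,0,0],"spin": 0,"fingers": 0.5},
])

```text
time: 3.1
eef_pos: [0.572, -0.1559, 0.2186]
ee_rot: [-3.14, -0.002, 0.159]
contact_force: [-0.0, -1.3, -0.6]
finger_gap: 0.0466
gripper_force: 0.0
```

```bash
python3 - <<'E'
from h import *
P=np.load("P.npy");o=observe();print(o["eef_pos"],o["ee_rot"],o["joint_pos"],inv(P,o["eef_pos"]))
w=get_image("wrist");save(w,"w1.png");print(w["cam_to_world"])
for n,X in dict(arm=(0,-.12,.118),notch=(.03,-.16,.062),peg=(-.05,-.02,.12)).items(): print(n,proj(w,J(P,X)))
for n in("guide","pin","peg"): print(n,[(x["pixel"],x["score"]) for x in place_of(n,w)[:1]])
E
```

```text
[ 0.572  -0.1559  0.2186] [-3.1396 -0.0016  0.1586] [ 0.1397  0.4401  0.0454  1.9128 -0.0306  0.7885 -1.2098] [-0.0336 -0.1897]
[[ 0.1591  0.9574  0.2412  0.6391]
 [-0.9873  0.1549  0.0363 -0.1454]
 [-0.0026 -0.2439  0.9698  0.3845]
 [ 0.      0.      0.      1.    ]]
arm [236.6799 160.111 ]
notch [290.7511 122.4934]
peg [122.73  217.362]
guide [([156.6, 247.9], 0.95)]
pin [([147.9, 254.5], 0.97)]
peg [([219.5, 123.6], 0.65)]
```

View pics/w1.png

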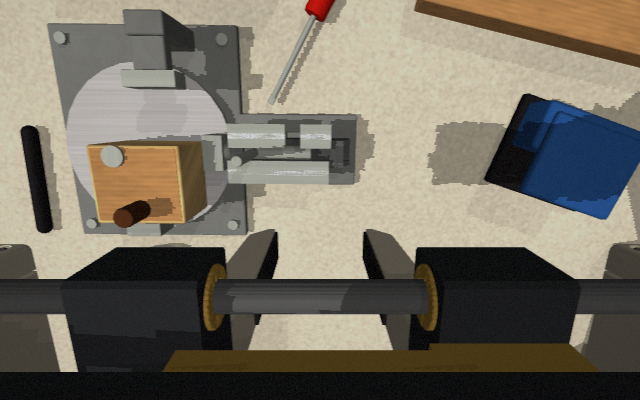

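Wrist picture: arm tip at (col 237, row 161), matching the prediction. The notch gap in the +x cheek spans cols ~286–300 at rows 124–148, and the far (-x) cheek is unbroken.

```bash
python3 - <<'E'
from h import *
from scipy.optimize import least_squares
w=get_image("wrist");save(w,"w2.png",(100,200,210,370),5)
P=np.load("P.npy")
for c in (286,300):
  for r in (127,133): print(c,r,inv(P,atz(w,(r,c),.062)))
print("tip",inv(P,atz(w,(161,237),.118)),"peg",inv(P,atz(w,(219.5,123.6),.12)))
for a in(place_of("guide",w),place_of("pin",w)): print(inv(P,atz(w,a[0]["pixel"],.062)),inv(P,atz(w,a[0]["pixel"],.04)))
E
```

```text
286 127 [ 0.0213 -0.1634]
286 133 [ 0.0156 -0.1632]
300 127 [ 0.0213 -0.177 ]
300 133 [ 0.0156 -0.177 ]
tip [-0.0046 -0.1279] peg [-0.0546 -0.0278]
[-0.0004 -0.1186] [-0.0025 -0.1132]Traceback (most recent call last):
  File "<stdin>", line 8, in <module>
IndexError: list index out of range
```

View pics/w2.png

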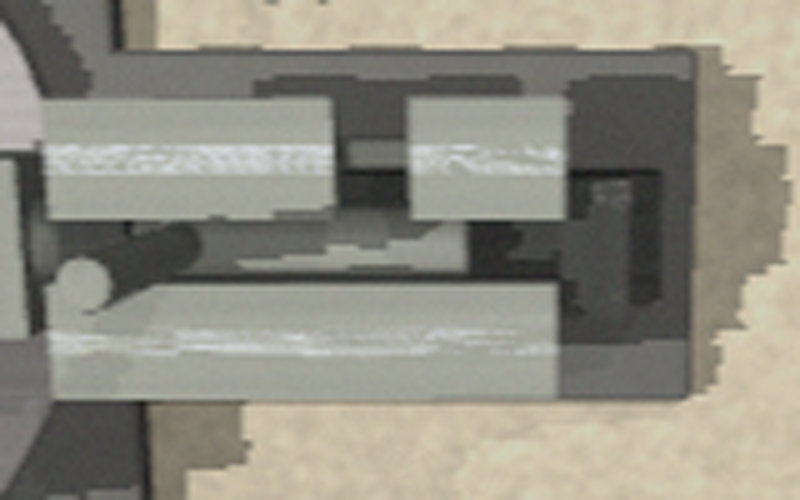

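Zoomed wrist picture, taken after the arm settled a little further: arm tip at (col 226.9, row 157). Notch edges are at cols 277.0 and 291.8, and lip rows 120–144 on the +x cheek.

```bash
python3 - <<'E'
from h import *
w=get_image("wrist");P=np.load("P.npy");o=observe();print(o["eef_pos"],o["ee_rot"],np.abs(o["qd"]).max())
old=cv2.imread("pics/w2.png");save(w,"w3.png",(100,200,210,370),5);print("diff",np.abs(old.astype(int)-cv2.imread("pics/w3.png")).mean())
q=lambda x,y:(100+y/5-.4,210+x/5-.4)
for n,u,z in[("tip",(84,286),.118),("notchL",(335,155),.062),("notchR",(409,155),.062),("slot+",(250,219),.062),("slot-",(250,284),.062),("lip+",(200,97),.062),("lip-",(300,400),.062),("lipLeft",(45,150),.062),("lip+end",(567,150),.062),("lip-end",(558,350),.062)]:
  X=atz(w,q(*u),z);print(n,X,inv(P,X))
a=atz(w,q(45,150),.062);b=atz(w,q(567,150),.062)
a=atz(w,q(60,98),.062);b=atz(w,q(560,97),.062);d=a-b;print("yaw",np.arctan2(-d[0],d[1]))
a=atz(w,q(60,400),.062);b=atz(w,q(550,399),.062);d=a-b;print("yaw",np.arctan2(-d[0],d[1]))
E
```

```text
[ 0.5689 -0.1633  0.2187] [3.1413 0.0001 0.1476] 0.005365631405469656
diff 2.9677591666666667
tip [ 0.5939 -0.0815  0.118 ] [-0.001  -0.1194]
notchL [ 0.6178 -0.1131  0.062 ] [ 0.018  -0.1542]
notchR [ 0.62   -0.1274  0.062 ] [ 0.018  -0.1686]
slot+ [ 0.603  -0.0979  0.062 ] [ 0.0057 -0.1369]
slot- [ 0.5903 -0.0992  0.062 ] [-0.0071 -0.1363]
lip+ [ 0.6249 -0.0859  0.062 ] [ 0.0291 -0.1283]
lip- [ 0.5684 -0.1116  0.062 ] [-0.0307 -0.1454]
lipLeft [ 0.6104 -0.0569  0.062 ] [ 0.019  -0.0975]
lip+end [ 0.6255 -0.1578  0.062 ] [ 0.0189 -0.1996]
lip-end [ 0.5862 -0.1619  0.062 ] [-0.0205 -0.1978]
yaw 0.15031699214837124
yaw 0.15050541102615037
```

jog_arm([
  {"xyz": [0.0185,-0.0385,0],"spin": 0,"fingers": 0.3},
  {"xyz": [0.0184,-0.0384,0],"spin": 0,"fingers": 0.3},
  {"xyz": [0,0,0],"spin": 0,"fingers": 0.3},
  {"xyz": [0,0,0],"spin": 0,"fingers": 0.3},
  {"xyz": [0,0,0.03],"spin": 0,"fingers": 0.3},
  {"xyz": [0,0,0.04],"spin": 0,"fingers": 0.3},
  {"xyz": [0,0,0.04],"spin": 0,"fingers": 0.3},
  {"xyz": [0,0,0.03],"spin": 0,"fingers": 0.3},
  {"xyz": [0,0,0.011],"spin": 0,"fingers": 0.3},
  {"xyz": [0,0,0],"spin": 0,"fingers": 0.3},
  {"xyz": [0,0,0],"spin": 0,"fingers": 0.3},
])

```text
time: 4.88
eef_pos: [0.5951, -0.081, 0.0688]
ee_rot: [3.141, -0.002, 0.149]
contact_force: [-0.3, 0.4, -0.9]
finger_gap: 0.0277
gripper_force: 0.0
```

```bash
python3 - <<'E'
from h import *
w=get_image("wrist");P=np.load("P.npy");o=observe();print(o["eef_pos"],o["ee_rot"],inv(P,o["eef_pos"]),o["contact_force"],proj(w,J(P,(0,-.12,.118))))
E
```

```text
[ 0.5952 -0.0808  0.0689] [ 3.1411 -0.0019  0.1494] [ 0.0004 -0.1189] [-0.0766  0.4043 -0.5103] [322.8421 292.9618]
```

Close gently, then draw back 42 mm in steps.

jog_arm([
  {"xyz": [0,0,0],"spin": 0,"fingers": 0},
  {"xyz": [0,0,0],"spin": 0,"fingers": 0},
  {"xyz": [0,0,0],"spin": 0,"fingers": 0},
  {"xyz": [0,0.003,0],"spin": 0,"fingers": 0},
  {"xyz": [0,0.003,0],"spin": 0,"fingers": 0},
  {"xyz": [0,0.004,0],"spin": 0,"fingers": 0},
], force=15)

```text
time: 5.68
eef_pos: [0.5963, -0.0891, 0.068]
ee_rot: [-3.141, -0.001, 0.151]
contact_force: [-1.4, 4.1, 5.0]
finger_gap: 0.0098
gripper_force: 15.0
```

jog_arm([
  {"xyz": [0,0.006,0],"spin": 0,"fingers": 0},
  {"xyz": [0,0.007,0],"spin": 0,"fingers": 0},
  {"xyz": [0,0.007,0],"spin": 0,"fingers": 0},
  {"xyz": [0,0.006,0],"spin": 0,"fingers": 0},
  {"xyz": [0,0.006,0],"spin": 0,"fingers": 0},
  {"xyz": [0,0,0],"spin": 0,"fingers": 0},
  {"xyz": [0,0,0],"spin": 0,"fingers": 0},
  {"xyz": [0,0,0],"spin": 0,"fingers": 0},
])

```text
time: 6.68
eef_pos: [0.6013, -0.122, 0.068]
ee_rot: [3.141, -0.001, 0.15]
contact_force: [-0.2, 0.1, 5.6]
finger_gap: 0.0099
gripper_force: 15.0
```

```bash
python3 - <<'E'
from h import *
P=np.load("P.npy");o=observe();print(o["eef_pos"],inv(P,o["eef_pos"]),o["ee_rot"],o["contact_force"],o["moment"])
w=get_image("wrist");save(w,"w4.png");print(proj(w,J(P,(0.02,-.154,.062))),proj(w,J(P,(0.02,-.169,.062))))
E
```

```text
[ 0.6013 -0.122   0.068 ] [ 0.0003 -0.1606] [ 3.1412 -0.0011  0.1498] [-0.184   0.0681  5.6242] [ 0.1137 -0.0172 -0.0168]
[308.6347 207.9651] [335.7442 208.0055]
```

View pics/w4.png

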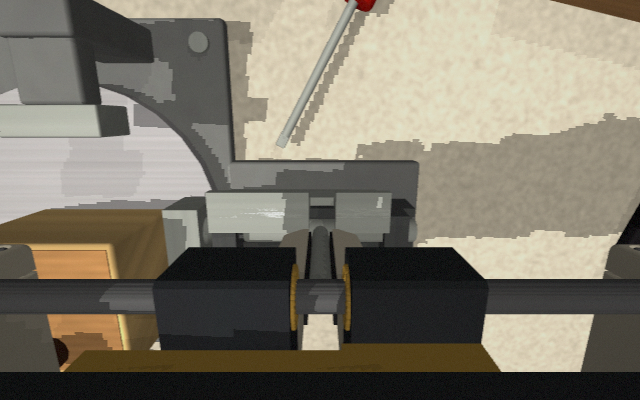

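Arm at col 322 stands centred between the notch edges (309–336). Slide the grip up the arm, re-grip.

jog_arm([
  {"xyz": [0,0,0],"spin": 0,"fingers": 0.16},
  {"xyz": [0,0,0],"spin": 0,"fingers": 0.16},
  {"xyz": [0,0,-0.008],"spin": 0,"fingers": 0.16},
  {"xyz": [0,0,-0.007],"spin": 0,"fingers": 0.16},
  {"xyz": [0,0,0],"spin": 0,"fingers": 0},
  {"xyz": [0,0,0],"spin": 0,"fingers": 0},
  {"xyz": [0,0,0],"spin": 0,"fingers": 0},
  {"xyz": [0.006,0,0.0],"spin": 0,"fingers": 0},
  {"xyz": [0.005,0,0.001],"spin": 0,"fingers": 0},
  {"xyz": [0.005,0,0.001],"spin": 0,"fingers": 0},
  {"xyz": [0.005,0,0.002],"spin": 0,"fingers": 0},
  {"xyz": [0,0,0],"spin": 0,"fingers": 0},
])

```text
time: 8.22
eef_pos: [0.6223, -0.1189, 0.079]
ee_rot: [3.141, -0.001, 0.15]
contact_force: [0.1, -0.0, 5.4]
finger_gap: 0.0095
gripper_force: 15.0
```

Not blocked: the arm is entering the notch. Continue the arc.

jog_arm([
  {"xyz": [0.005,0,0.002],"spin": 0,"fingers": 0},
  {"xyz": [0.005,0,0.0025],"spin": 0,"fingers": 0},
  {"xyz": [0.0045,0,0.003],"spin": 0,"fingers": 0},
  {"xyz": [0.0045,0,0.0035],"spin": 0,"fingers": 0},
  {"xyz": [0.004,0,0.0035],"spin": 0,"fingers": 0},
  {"xyz": [0.0035,0,0.004],"spin": 0,"fingers": 0},
  {"xyz": [0.0035,0,0.0045],"spin": 0,"fingers": 0},
  {"xyz": [0.0025,0,0.0045],"spin": 0,"fingers": 0},
  {"xyz": [0.0025,0,0.005],"spin": 0,"fingers": 0},
  {"xyz": [0.002,0,0.005],"spin": 0,"fingers": 0},
  {"xyz": [0,0,0],"spin": 0,"fingers": 0},
])

```text
time: 9.6
eef_pos: [0.6599, -0.113, 0.0411]
ee_rot: [3.141, -0.003, 0.15]
contact_force: [6.4, 1.0, 3.5]
finger_gap: 0.0093
gripper_force: 15.0
```

jog_arm([
  {"xyz": [0.001,0,0.005],"spin": 0,"fingers": 0},
  {"xyz": [0.0005,0,0.004],"spin": 0,"fingers": 0},
  {"xyz": [0,0,0.002],"spin": 0,"fingers": 0},
  {"xyz": [0,0,0],"spin": 0,"fingers": 0},
])

```text
time: 10.1
eef_pos: [0.6622, -0.1126, 0.0305]
ee_rot: [3.141, -0.005, 0.15]
contact_force: [7.7, 1.0, 3.8]
finger_gap: 0.0093
gripper_force: 15.0
```

```bash
python3 - <<'E'
from h import *
P=np.load("P.npy");o=observe();print(o["eef_pos"],inv(P,o["eef_pos"]),o["contact_force"])
E
```

```text
[ 0.6622 -0.1126  0.0305] [ 0.062  -0.1604] [7.7473 0.9668 3.78  ]
```

jog_arm([
  {"xyz": [0,0,0.002],"spin": 0,"fingers": 0},
  {"xyz": [0,0,0.002],"spin": 0,"fingers": 0},
  {"xyz": [0,0,0],"spin": 0,"fingers": 0},
])

```text
time: 10.48
eef_pos: [0.6626, -0.1126, 0.0267]
ee_rot: [3.141, -0.005, 0.15]
contact_force: [8.1, 2.1, 4.2]
finger_gap: 0.0096
gripper_force: 15.0
```

jog_arm([
  {"xyz": [0,0,0],"spin": 0,"fingers": 0.25},
  {"xyz": [0,0,0],"spin": 0,"fingers": 0.25},
  {"xyz": [0,0,0],"spin": 0,"fingers": 0.25},
  {"xyz": [0,0,-0.03],"spin": 0,"fingers": 0.25},
  {"xyz": [0,0,-0.04],"spin": 0,"fingers": 0.25},
  {"xyz": [0,0,-0.05],"spin": 0,"fingers": 0.25},
  {"xyz": [-0.05,0,-0.05],"spin": 0,"fingers": 0.25},
  {"xyz": [-0.05,0,0],"spin": 0,"fingers": 0.25},
  {"xyz": [0,0,0],"spin": 0,"fingers": 0.25},
  {"xyz": [0,0,0],"spin": 0,"fingers": 0.25},
])

```text
time: 11.72
eef_pos: [0.5668, -0.1271, 0.1904]
ee_rot: [-3.142, -0.0, 0.15]
contact_force: [-0.1, -0.5, -0.3]
finger_gap: 0.0234
gripper_force: 0.0
```

```bash
python3 - <<'E'
from h import *
P=np.load("P.npy");o=observe();print(o["eef_pos"],inv(P,o["eef_pos"]),o["ee_rot"],o["joint_pos"],o["contact_force"])
w=get_image("wrist");s=get_image("side")
a=cv2.resize(w["img"][60:300,120:520],(800,480));b=cv2.resize(s["img"][150:210,290:390],(800,480))[:]
save(w,"w5.png")
cv2.imwrite("pics/p5.png",np.vstack([cv2.resize(w["img"],(480,300)),cv2.resize(s["img"][140:215,270:390],(480,300),interpolation=cv2.INTER_CUBIC)])[...,::-1])
e=lambda th:J(P,(.078*np.cos(th),-.161,.04+.078*np.sin(th)))
for d in(0,10,20,30): print(d,"w",proj(w,e(np.radians(d))),"s crop",(proj(s,e(np.radians(d)))-[270,140])*4)
E
```

```text
[ 0.5668 -0.1271  0.1904] [-0.0345 -0.1604] [-3.1416 -0.0004  0.1497] [ 0.1008  0.4605  0.0313  1.9659 -0.0214  0.7152 -1.276 ] [-0.0827 -0.5241 -0.3267]
0 w [321.1639  67.9269] s crop [156.7274 147.9943]
10 w [321.2024  67.0489] s crop [157.5297 135.4097]
20 w [321.2367  69.1383] s crop [161.4126 123.7611]
30 w [321.2647  74.5014] s crop [168.3526 113.4336]
```

View pics/p5.png

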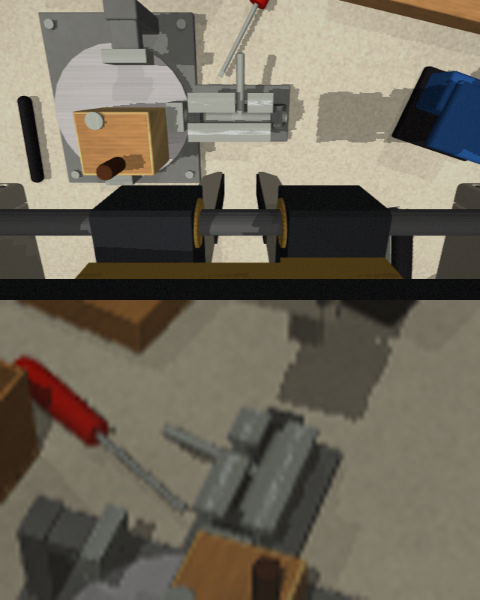

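The pin is parked: end of the arm at wrist (320,70) and side crop (168,131), matching about 10° above level at the notch. Next, the peg.

```bash
python3 - <<'E'
from h import *
P=np.load("P.npy");o=observe();w=get_image("wrist");t=get_image("top")
print("pred",J(P,(-.05,-.02,.12)))
for p in(w,t):
  a=place_of("peg",p); print([(x["pixel"],x["score"],atz(p,x["pixel"],.12)) for x in a[:1]],proj(p,J(P,(-.05,-.02,.12)))[::-1])
  b=place_of("stop_bar",p); print([(x["pixel"],x["score"],inv(P,atz(p,x["pixel"],.074))) for x in b[:1]])
d=inv([*o["eef_pos"][:2],o["ee_rot"][2]],J(P,(-.05,-.02,.12)));print("tool move",d[0],-d[1])
# dark pixels near peg in wrist
print(w["img"][195:250:5,100:175:5].sum(2))
E
```

```text
pred [0.5306 0.0095 0.12  ]
[([231.8, 138.1], 0.58, array([0.5289, 0.01  , 0.12  ]))] [229.811  138.8493]
[([87.1, 172.7], 0.89, array([ 0.0586, -0.0377]))]
[([228.1, 317.6], 0.6, array([0.5298, 0.0143, 0.12  ]))] [227.8243 319.6178]
[([180.1, 322.8], 0.64, array([ 0.069, -0.043]))]
tool move -0.015944450393159608 -0.1402469856425482
[[540 484 375 387 377 373 382 370 376 375 377 370 380 380 385]
 [542 528 370 359 363 366 373 364 363 354 353 369 377 374 375]
 [350 540 366 364 379 376 374 359 369 369 378 387 395 398 387]
 [347 325 363 377 377 384 383 384 379 384 383  42 165 257 269]
 [350 349 380 378 379 371 361 376 386  40  78  72  48  47 262]
 [356 345 410 386 380 368 367  73  45  61  59  40  65  36 261]
 [358 349 490 360 359 370 160 154 155 144  61  45  39  86 278]
 [485 180 448 383 373 371 143 143 153 143  51  44 268 396 398]
 [484 381 293 350 351 335 199 142 143 148  65 434 426 438 434]
 [349 350 351 350 349 346 322 279 153 306 435 432 426 424 418]
 [540 549 558 539 542 553 553 542 536 455 441 442 441 446 465]]
```

jog_arm([
  {"xyz": [-0.0055,-0.047,0],"spin": 0,"fingers": 0.5},
  {"xyz": [-0.0055,-0.047,0],"spin": 0,"fingers": 0.5},
  {"xyz": [-0.0055,-0.047,0],"spin": 0,"fingers": 0.5},
  {"xyz": [0,0,0],"spin": 0,"fingers": 0.5},
  {"xyz": [0,0,0],"spin": 0,"fingers": 0.5},
  {"xyz": [0,0,0.03],"spin": 0,"fingers": 0.5},
  {"xyz": [0,0,0.04],"spin": 0,"fingers": 0.5},
  {"xyz": [0,0,0.026],"spin": 0,"fingers": 0.5},
  {"xyz": [0,0,0],"spin": 0,"fingers": 0.5},
  {"xyz": [0,0,0],"spin": 0,"fingers": 0},
  {"xyz": [0,0,0],"spin": 0,"fingers": 0},
  {"xyz": [0,0,0],"spin": 0,"fingers": 0},
], force=15)

```text
time: 13.62
eef_pos: [0.5296, 0.0098, 0.0952]
ee_rot: [3.141, -0.002, 0.15]
contact_force: [-0.5, 0.3, 1.2]
finger_gap: 0.021
gripper_force: 0.0
```

jog_arm([
  {"xyz": [0,0,0],"spin": 0,"fingers": 0},
  {"xyz": [0,0,0],"spin": 0,"fingers": 0},
  {"xyz": [0,0,0],"spin": 0,"fingers": 0},
  {"xyz": [0.0015,0.0032,0],"spin": -0.03275,"fingers": 0},
  {"xyz": [0.0015,0.0032,0],"spin": -0.03275,"fingers": 0},
  {"xyz": [0.0015,0.0032,0],"spin": -0.03275,"fingers": 0},
  {"xyz": [0.0015,0.0032,0],"spin": -0.03275,"fingers": 0},
  {"xyz": [0.0015,0.0032,0],"spin": -0.03275,"fingers": 0},
  {"xyz": [0.0015,0.0032,0],"spin": -0.03275,"fingers": 0},
  {"xyz": [0,0,0],"spin": 0,"fingers": 0},
])

```text
time: 14.88
eef_pos: [0.5438, -0.0061, 0.0951]
ee_rot: [3.141, -0.001, 0.543]
contact_force: [-0.2, -1.3, 7.7]
finger_gap: 0.0177
gripper_force: 15.0
```

```bash
cat >> h.py <<'E'
def st():
    P=np.load("P.npy");o=observe();q=inv(P,o["eef_pos"]);th=np.unwrap([0,np.arctan2(q[1],q[0])-np.arctan2(-.02,-.05)])[1]
    print(q,"r",np.hypot(*q),"th",th,"yaw-jig",o["ee_rot"][2]-P[2],o["contact_force"],o["moment"],o["finger_gap"],o["gripper_force"],o["joint_pos"][6])
E
python3 -c "
from h import *
st()"
```

```text
[-0.0392 -0.0374] r 0.05418566634920925 th 0.3808867471474615 yaw-jig 0.3939198520270436 [-0.1589 -1.3146  7.6662] [-0.3285  0.1985  0.1157] 0.017744978030417042 15.001399666070938 -1.2379964398921233
```

jog_arm([
  {"xyz": [0.003,0.0064,0],"spin": -0.0655,"fingers": 0},
  {"xyz": [0.003,0.0064,0],"spin": -0.0655,"fingers": 0},
  {"xyz": [0.003,0.0064,0],"spin": -0.0655,"fingers": 0},
  {"xyz": [0.003,0.0064,0],"spin": -0.0655,"fingers": 0},
  {"xyz": [0.003,0.0064,0],"spin": -0.0655,"fingers": 0},
  {"xyz": [0.003,0.0064,0],"spin": -0.0655,"fingers": 0},
  {"xyz": [0.003,0.0064,0],"spin": -0.0655,"fingers": 0},
  {"xyz": [0.003,0.0064,0],"spin": -0.0655,"fingers": 0},
  {"xyz": [0,0,0],"spin": 0,"fingers": 0},
  {"xyz": [0,0,0],"spin": 0,"fingers": 0},
])

```text
time: 16.12
eef_pos: [0.5975, -0.0122, 0.0951]
ee_rot: [3.14, -0.0, 1.591]
contact_force: [-0.7, -0.2, 6.7]
finger_gap: 0.0173
gripper_force: 15.0
```

```bash
python3 -c "
from h import *
st()"
```

```text
[ 0.013  -0.0514] r 0.05301456352967486 th 1.4377500778672168 yaw-jig 1.441942336154633 [-0.7167 -0.154   6.6593] [0.1654 0.0618 0.0893] 0.0173042275486008 15.00231608748436 -0.46512646882617864
```

Small steps until contact with the bar is felt.

jog_arm([
  {"xyz": [0.0008,0.0016,0],"spin": -0.0164,"fingers": 0},
  {"xyz": [0.0008,0.0016,0],"spin": -0.0164,"fingers": 0},
  {"xyz": [0.0008,0.0016,0],"spin": -0.0164,"fingers": 0},
  {"xyz": [0.0008,0.0016,0],"spin": -0.0164,"fingers": 0},
  {"xyz": [0,0,0],"spin": 0,"fingers": 0},
  {"xyz": [0,0,0],"spin": 0,"fingers": 0},
])

```text
time: 16.88
eef_pos: [0.603, -0.0094, 0.0951]
ee_rot: [-3.142, 0.001, 1.722]
contact_force: [-2.7, -0.3, 7.9]
finger_gap: 0.0175
gripper_force: 15.0
```

```bash
python3 -c "
from h import *
st()"
```

```text
[ 0.0188 -0.0495] r 0.052927417647086805 th 1.554305733492644 yaw-jig 1.5722741663437585 [-2.7223 -0.3215  7.9328] [-0.2005  0.4202 -0.0092] 0.01747870424005269 15.000887364149094 -0.3689552017104991
```

jog_arm([
  {"xyz": [0.0003,0.001,0],"spin": 0,"fingers": 0},
  {"xyz": [0,0.001,0],"spin": 0,"fingers": 0},
  {"xyz": [0,0,0],"spin": 0,"fingers": 0},
  {"xyz": [0,0,0],"spin": 0,"fingers": 0},
])

```text
time: 17.38
eef_pos: [0.6031, -0.0093, 0.095]
ee_rot: [-3.138, 0.002, 1.722]
contact_force: [-7.9, -2.3, 13.0]
finger_gap: 0.0175
gripper_force: 15.0
```

```bash
python3 -c "
from h import *
st()"
```

```text
[ 0.0189 -0.0494] r 0.0528857646371478 th 1.5552817629711087 yaw-jig 1.5721872716898448 [-7.927  -2.3308 12.9992] [-0.4595  1.7704  0.0611] 0.017476707503896037 15.010917484760284 -0.3685431509924704
```

Hard contact with the stop: 2 mm commanded gave no motion and 8 N. Release and lift clear.

jog_arm([
  {"xyz": [0,0,0],"spin": 0,"fingers": 0.4},
  {"xyz": [0,0,0],"spin": 0,"fingers": 0.4},
  {"xyz": [0,0,0],"spin": 0,"fingers": 0.4},
  {"xyz": [0,0,-0.02],"spin": 0,"fingers": 0.4},
  {"xyz": [0,0,-0.04],"spin": 0,"fingers": 0.4},
  {"xyz": [0,0,-0.05],"spin": 0,"fingers": 0.4},
  {"xyz": [0,0,-0.05],"spin": 0,"fingers": 0.4},
  {"xyz": [0.03,-0.05,0],"spin": 0,"fingers": 0.4},
  {"xyz": [0.03,-0.05,0],"spin": 0,"fingers": 0.4},
  {"xyz": [0.0,-0.06,0],"spin": 0,"fingers": 0.4},
  {"xyz": [0,0,0],"spin": 0,"fingers": 0.4},
  {"xyz": [0,0,0],"spin": 0,"fingers": 0.4},
])

```text
time: 18.88
eef_pos: [0.4388, 0.0268, 0.2548]
ee_rot: [3.14, 0.0, 1.722]
contact_force: [1.0, 0.4, -0.2]
finger_gap: 0.0375
gripper_force: 0.0
```

```bash
python3 - <<'E'
from h import *
st();P=np.load("P.npy")
s=get_image("side");t=get_image("top")
f=lambda im,a,b,c,d:cv2.resize(im[a:b,c:d],(800,290*1),interpolation=cv2.INTER_CUBIC)
cv2.imwrite("pics/fin.png",np.vstack([cv2.resize(t["img"][160:250,260:410],(500,300),interpolation=cv2.INTER_CUBIC),cv2.resize(s["img"][150:240,260:410],(500,300),interpolation=cv2.INTER_CUBIC)])[...,::-1])
for p in(s,t):
  a=place_of("peg",p); print([(x["score"],inv(P,atz(p,x["pixel"],.12))) for x in a[:1]])
E
```

```text
[-0.1382  0.0108] r 0.13860608784112508 th -0.45852338248799107 yaw-jig 1.5721507190239472 [ 1.0416  0.3852 -0.2045] [ 0.0083 -0.1011  0.0185] 0.03749810608296859 0.0 -0.28457323102984666
[(0.59, array([ 0.0156, -0.0618]))]
[(0.93, array([ 0.021 , -0.0438]))]
```

View pics/fin.png

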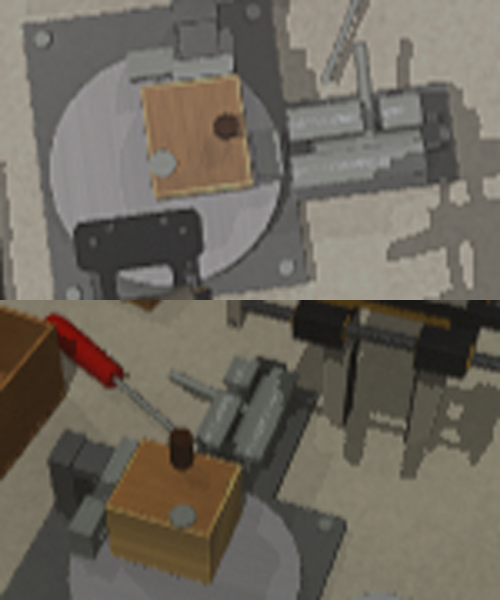

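The block's end is flush against the stop bar (top crop row ~80), the peg is at (227,125), and the pin's arm is still lying in the notch (365,75). The robot is clear.

```bash
python3 -c "
from plant import *
print(sign_off())"
```

```text
the job is handed in; nothing more can be done
None
```

The lock pin is drawn back and parked in the notch, the table is turned until the block's end is against the stop bar, and the job is handed in after about 19 s of the 61 s allowed; no verdict came back.

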